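Counterweigh the sample pot on the beam balance

TASK

Weigh the sample pot on the beam balance: lower both steel ring weights over the upright spindle at the empty end of the beam and let go of them, then trim with the poise: press its thumb pad slowly and lightly from above with the fingertips and draw it outward along the beam until, with your hand off, the beam floats level. The pivot is delicate: set the weights down without dropping or forcing them, never bear on the beam or poise with more than about 20 N, and do not touch the pot or disturb the things standing around.

Things in the scene. Friction and masses are not known exactly. Their poses are not given: they have to be found in the camera images.
- balance: grey balance stand fixed to the table: base 120 x 200 mm, two cheeks up to z = 118 mm carry the pivot. Origin on the table; the pivot is 110 mm above it. The beam runs along y: load pan at +y, poise and spindle at -y; it swings in the y-z plane. A pointer hangs from the pivot before a white plate in front; at the long middle mark the beam is level.
- beam (a joint): beam tilt, rad: 0 level, positive with the load (pot) end low; stops at -0.10 and 0.10. It rests on the 0.10 stop until nearly balanced, then floats at an angle proportional to the imbalance (about 0.5 N m/rad). It swings freely, settling in about 1.5 s. Pressing the pad swings it down (near the pivot it is sluggish: go slowly, 20 mm/s); its true angle shows only untouched.
- poise (a joint): how far the poise is slid outward (toward the spindle, balance -y), m: 0 innermost (30 mm from the pivot), 0.10 outermost. Friction of about 1.5 N holds it where it is left. It weighs 0.20 kg: near balance 1 mm outward lowers beam by about 0.004 rad. With both weights on, the balance point lies between 0.03 and 0.10.
- spindle_tip (a point): centre of the top of the upright spindle at the empty (-y) end of the beam, 190 mm from the pivot: 11 mm diameter, 54 mm tall, tapered over its top 8 mm to 6 mm. It leans with the beam
- spindle_foot (a point): centre of the spindle's foot, on the flat 46 mm round pan on which the ring weights come to rest
- load_pan (a point): centre of the floor of the round load pan (92 mm, rim 4 mm high) at the +y end of the beam, 200 mm from the pivot, where the pot stands
- sample_pot: lidded sample pot, about 75 mm wide and 50 mm high, standing in the load pan; origin at the centre of its underside. Its weight (about 0.27 to 0.325 kg) differs each time
- large_weight: steel ring weight, 36 mm outside, 13 mm hole, 22 mm high, 0.145 kg, lying flat on the table; origin at the centre of its underside, z along the hole
- small_weight: steel ring weight, 28 mm outside, 13 mm hole, 18 mm high, 0.065 kg, lying flat on the table; origin at the centre of its underside, z along the hole
- spare_pot: bystander: a second lidded sample pot on the table, 75 mm wide, 50 mm high; origin under its centre
- vial: bystander: capped specimen vial standing on the table, 26 mm wide, 58 mm high; origin under its centre
- well_plate: bystander: clear 24-well plate, 86 x 128 x 17 mm, on the table; origin under its centre
- thumb_pad (a point): crest of the poise's rubber thumb pad: half-round across the beam (28 mm diameter, 18 mm wide), 14 mm above the pivot line, 7 mm above the beam's two rails (28 mm over both). It is sprung: sinks 1 mm per 2.5 N, 5 mm at most. The 0.20 kg steel poise hangs below it between the rails, so it is moved by friction: press the pad (3 to 10 N) and draw it along

How it is judged (in metres and radians):
On the way:
1. both ring weights rest one above the other on the spindle, let go, with the load end still low (distance between large_weight and spindle_foot below 0.024 m and distance between small_weight and spindle_foot below 0.028 m and horizontal distance between each of large_weight, small_weight and spindle_foot below 0.007 m and contact force between the fingers and large_weight below 0.1 N and contact force between the fingers and small_weight below 0.1 N and value of joint beam above 0.05 rad), for 0.2 s.
At the end, for the whole second after the job is handed in: The beam floats level within 0.025 rad (about 1.5 degrees) and at rest, both ring weights sit on the spindle one on the other (either order), and the pot stands in the load pan (within 15 mm of its middle) (value of joint beam between -0.025 and 0.025 rad and velocity of joint beam between -0.05 and 0.05 rad/s and distance between large_weight and spindle_foot below 0.024 m and distance between small_weight and spindle_foot below 0.028 m and horizontal distance between each of large_weight, small_weight and spindle_foot below 0.007 m and horizontal distance between sample_pot and load_pan below 0.015 m); the robot touches nothing.
It fails at once if the fingers or arm press on the beam, its poise, pans or spindle with more than 20 N (contact force between any of the fingers, the arm and beam above 20 N).
It fails at once if a ring weight is dropped or forced onto the beam or spindle (over 25 N) (contact force between any of large_weight, small_weight and beam above 25 N or contact force between small_weight and large_weight above 25 N).
It fails at once if the robot touches the sample pot (contact force between any of the fingers, the arm and sample_pot above 1 N).
It fails at once if a bystander (spare pot, vial or well plate) is moved more than 20 mm (distance of any of spare_pot, vial, well_plate from where it was at the start of the episode above 0.02 m).
It also fails if it takes over 72 s, if anything falls off the work surface, if the arm or the gripper's body presses on something with over 40 N, if the wrist force passes 120 N, or if a joint passes its speed limit or range.

ROBOT

A 6-joint arm with a two-finger parallel gripper is mounted at the origin on a cart in front of the work surface, level with it; the furniture and walls round the work are solid. World frame = base frame: x ahead of the robot, y to its left, z up, the work surface at z = 0. Lengths are in mm, angles in degrees, forces in N, time in s.
With the tool pointing down it reaches from about 300 to 850 mm from the base axis. Payload 4.2 kg.
Tool frame: the origin (TCP) lies at the very end of the fingers, on their centre line; the grasp point (between the pads) lies 19 mm behind it (env.tcp_to_grasp is the distance from the TCP to the grasp point, in mm); z points along the fingers, y is the line along which they close (so a half turn about z gives the same grasp; the last joint's range is limited). The gripper opens to 91 mm and grips with 3 to 60 N. Pads are 32 mm wide; open, the fingers measure 118 mm over their backs; the gripper's body (76 mm by 178 mm) begins 60 mm behind the grasp point.
Start: joints at [-76.203, 18.312, 89.639, -0, 72.044, -1.146], TCP at [148.268, -555.572, 213.976] pointing down, gripper open.
Joint ranges: [-177.97, 177.97], [-48.28, 115.42], [12.27, 149.76], [-77.06, 257.06], [2.81, 150.46], [-146.56, 146.56]. Speed limits (degrees/s): [147.25, 147.25, 180, 180, 180, 180].

INTERFACE

Orientations are given as [roll, pitch, yaw] about the fixed x, y, z axes, in that order (R = Rz(yaw) Ry(pitch) Rx(roll)).
In Python, from workcell import env gives the robot as it stands.
- The arm moves only by the tool move_arm, never from a script. Its argument "plan" is a list of rows, each a list of 3 entries, a list of its own where there are three numbers: the shift along the world's x, y, z in cm, then the turn about the world's z in degrees, then the closure, from 0 (fully open) to 1 (shut). In form: [[[x, y, z], turn, claw], ...]. A call has 1 to 5 rows; each row shifts and turns the commanded pose from where the row before left it; what a row does not reach is not made up. A row lasts 1/10 s, in which the tool goes at most 50 mm and 8.59 degrees, less where a joint would pass 70% of its speed; a pose out of reach is approached as far as the arm can. A call is refused whole if a number of a shift passes 5 or a number of a turn 8.59, either way. A call with a gripper value outside its range is refused whole. The fingers move at their own pace and stop on an object; "squeeze" is the grip in N (left out, the last holds). Time passes only in rows, so rows that do not move let the fingers close. It gives the time, the measured TCP pose, the force, the opening and the grip force at its end, in the units of the state.
- env.state(): the state, without advancing time (a new reading comes with each control period).
- env.grab_frame(name): name is "scene" or "side" or "wrist"; returns a dict with "frame" (420x560x3 uint8, red, green, blue), "z_map" (420x560 float32, mm along the optical axis (not along the pixel's ray), 0 where there is no reading), "fovy" (degrees; the focal length in pixels is half the picture's height over the tangent of half this angle, whatever the lens; pixels are square), "cx", "cy" (the principal point, pixels), "position" and "orientation" of the camera in the world. Camera axes: x right, y down, z forward; pixel columns grow to the right and rows downward; lengths in mm; the calibration is good to about 2 mm. A picture is of the moment at which its call begins.
- env.job_done(): hands the job in; it is judged then, once.
Trained networks look in a picture, given as the dict that the camera call returned (one of the last four; its "shot" number tells which), for a name from the list of things; names that differ only in an ending like _2 or _b are one class to them, and where a whole thing is asked for, a point or a joint stands for the part that bears it (a point fixed in the world has none). Each returns a list of dicts, best first, with "score" (0 to 1); they miss things now and then, are a little off and sometimes report something else, mostly with a low value. They report only what shows in the picture. A call takes as long as a camera call.
- env.search_frame(picture, label): "point" ([column, row] in pixels, amid what is visible of it).
- env.landmark_of(picture, label): "point" ([column, row] in pixels: a listed point, or the origin of a listed thing).
The state is a dict: "time_s": time; "qpos": joint angles; "qvel": joint speeds; "effort": joint torques, N m; "ee_pos": TCP position; "ee_rot": TCP orientation; "force": force on the tool from outside, world axes, zero at the start; "torque": the same for the moment, N m; "gripper_width": finger opening in mm; "gripper_force": force on a finger pad.
Only numpy, scipy, OpenCV 4.12 (cv2) and the standard library are available. Lean on these libraries where they do the work, as an engineer would, in place of code of your own. Each camera call takes 0.05 s, during which the arm holds its last target. There are 200 camera calls.

## Working session

There is one attempt and no reset: what is moved stays moved. The work goes in short steps, Python scripts to look and compute and a tool call to move; the robot and the scene stay as the last step left them, time stands still between calls to the robot, and variables do not carry over. Pictures are saved under pics/ and viewed, at most 10 in all, crops included, and the job is handed in when it is done.

Besides the shell and the picture viewer there is one more tool, called as name([rows], argument=value, ...), one row to a line, values as JSON. move_arm: Moves the arm, as the interface text tells. Its arguments: {"type":"object","properties":{"plan":{"type":"array","items":{"type":"array"}},"squeeze":{"type":"number"}},"required":["plan"]}

```bash
mkdir -p pics; cat > h.py <<'E'
import numpy as np, cv2
from workcell import env
from scipy.spatial.transform import Rotation as R
def cam(p):
    f=210/np.tan(np.radians(p["fovy"]/2)); o=np.array(p["orientation"],float)
    M=o if o.shape==(3,3) else R.from_euler('xyz',o,degrees=True).as_matrix()
    return f,M,np.array(p["position"],float)
def ray(p,px):
    f,M,c=cam(p); d=M@np.array([(px[0]-p["cx"])/f,(px[1]-p["cy"])/f,1]); return c,d
def onz(p,px,z):
    c,d=ray(p,px); return c+d*(z-c[2])/d[2]
def dep(p,px):
    z=p["z_map"]; u,v=int(round(px[0])),int(round(px[1])); w=z[max(0,v-1):v+2,max(0,u-1):u+2]; w=w[w>0]
    c,d=ray(p,px); return c+d*np.median(w) if len(w) else None
def proj(p,X):
    f,M,c=cam(p); q=M.T@(np.array(X)-c); return np.array([f*q[0]/q[2]+p["cx"],f*q[1]/q[2]+p["cy"]])
def tri(a):
    A=np.zeros((3,3));b=np.zeros(3)
    for p,px in a:
        c,d=ray(p,px); d=d/np.linalg.norm(d); P=np.eye(3)-np.outer(d,d); A+=P;b+=P@c
    return np.linalg.solve(A,b)
def save(p,n): cv2.imwrite('pics/'+n+'.png',p["frame"][:,:,::-1])
def grid(p): 
    f,M,c=cam(p); v,u=np.mgrid[:420,:560]; Z=p["z_map"]
    P=np.stack([(u-p["cx"])/f*Z,(v-p["cy"])/f*Z,Z],-1)@M.T+c; P[Z<=0]=np.nan; return P
E
cat > a.py <<'E'
from h import *
ps={n:env.grab_frame(n) for n in("scene","side","wrist")}
np.set_printoptions(precision=1,suppress=True)
print(env.state())
for n,p in ps.items(): save(p,n+"0"); print(n,p["fovy"],p["position"],p["orientation"])
cv2.imwrite('pics/both.png',np.vstack([ps[n]["frame"][:,:,::-1] for n in("scene","side")])[:, :])
for l in "balance spindle_tip spindle_foot load_pan sample_pot large_weight small_weight spare_pot vial well_plate thumb_pad".split():
    a=[]
    for n,p in ps.items():
        r=env.landmark_of(p,l)
        if r:
            print(l,n,[(np.round(x["point"],1),round(x["score"],2)) for x in r[:2]],dep(p,r[0]["point"]))
            if n!='wrist' and r[0]["score"]>.4:a.append((p,r[0]["point"]))
    if len(a)>1: print("   TRI",tri(a))
E
python3 a.py
```

```text
{'time_s': 0.15, 'qpos': array([-76.2,  18.3,  89.7,   0. ,  72. ,  -1.1]), 'qvel': array([ 0. , -0.1, -0.2, -0. ,  0.1,  0. ]), 'effort': array([ -0. , -41.3, -23.2,   0.1,   0. ,  -0. ]), 'ee_pos': array([ 148.2, -555.2,  213.3]), 'ee_rot': array([-179.9,   -0. ,   14.9]), 'force': array([-0.3,  0.4,  0.2]), 'torque': array([-0., -0.,  0.]), 'gripper_force': 0.0, 'gripper_width': 91.29981394696496}
scene 53.832786307145746 [ 19.8 356.  849.6] [-143.2    0.7 -121.8]
side 49.65396022995465 [ 240.2 1196.4  568.4] [-112.    -0.3 -165.9]
wrist 69.68944601948914 [ 224.6 -535.9  383.7] [163.7   0.1 -75. ]
balance scene [(array([281.4, 202.6]), 0.87)] [542.2  34.6  37.6]
balance side [(array([261.5, 226.2]), 0.58)] [576.3  34.8  18.5]
   TRI [573.   20.2   6.5]
spindle_tip scene [(array([354.8, 140.7]), 0.67), (array([175.4, 295.4]), 0.42)] [ 533.8 -167.6  148.6]
spindle_tip side [(array([290.6, 162. ]), 0.97), (array([228.3, 232.8]), 0.57)] [ 625.  -574.7   36.4]
   TRI [ 532.2 -162.6  157.8]
spindle_foot scene [(array([353.9, 156.5]), 0.66), (array([283.7, 201.9]), 0.64)] [ 529.6 -170.5 
[... 880 characters left out ...]
ot scene [(array([174.3, 295.6]), 0.62), (array([297.3, 165.4]), 0.28)] [450.2 356.4  46. ]
spare_pot side [(array([292.6, 161.5]), 0.69), (array([264.4, 294.7]), 0.55)] [ 617.  -576.9   38.6]
   TRI [373.6 358.6 295.1]
vial scene [(array([277.1, 254. ]), 0.77)] [429.  117.1  28.6]
vial side [(array([304.2, 247.9]), 0.75)] [433.1 117.6   7.2]
   TRI [437.  111.1   5.5]
well_plate scene [(array([236.6, 306.7]), 0.95)] [377.3 252.4   3.4]
well_plate side [(array([313. , 277.1]), 0.58)] [381.6 276.9  16.3]
   TRI [382.5 251.4  -0.5]
thumb_pad scene [(array([298.4, 165.1]), 0.52)] [557.5 -22.8 126.1]
thumb_pad side [(array([268.3, 184.3]), 0.47)] [ 663.6 -363.8    6.2]
   TRI [566.8 -25.8 124.2]
```

```bash
cat > v.py <<'E'
from h import *
a=cv2.imread('pics/scene0.png')[100:330,140:440];b=cv2.imread('pics/side0.png')[130:330,200:360]
a=cv2.resize(a,(780,598),interpolation=cv2.INTER_CUBIC);cv2.imwrite('pics/sc_crop.png',a)
E
python3 v.py
```

```text
(no output)
```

View pics/sc_crop.png

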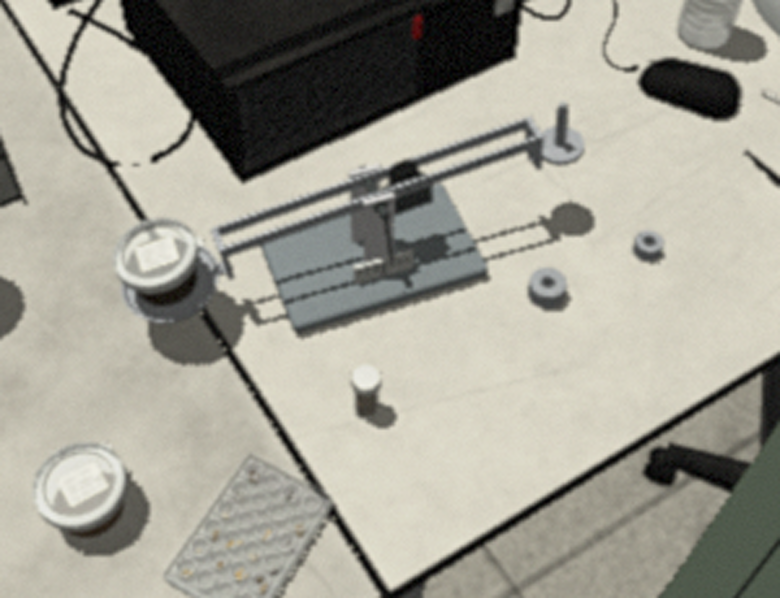

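The crop shows the spindle at about (562,125), the large ring at (548,288), the small ring at (648,245), the pot at (155,265), and a black box close behind the beam. Next I measure the ring and beam geometry from depth.

```bash
cat > b.py <<'E'
from h import *
np.set_printoptions(precision=1,suppress=True)
for n in("scene","side"):
    p=env.grab_frame(n); P=grid(p).reshape(-1,3); P=P[~np.isnan(P[:,0])]
    def reg(c,r,lo,hi,nm):
        q=P[(np.hypot(P[:,0]-c[0],P[:,1]-c[1])<r)&(P[:,2]>lo)&(P[:,2]<hi)]
        if len(q): print(n,nm,len(q),"mean",q.mean(0),"min",q.min(0),"max",q.max(0),"midbox",(q.min(0)+q.max(0))/2)
    reg((444,-96),40,17,28,"large top");reg((445,-235),40,13,24,"small top")
    reg((532,-167),40,85,110,"span");reg((532,-167),40,125,180,"spindle")
    reg((610,202),60,130,180,"pot"); 
    q=P[(P[:,0]>560)&(P[:,0]<900)&(abs(P[:,1])<250)&(P[:,2]>160)]; print(n,"box",len(q),q.min(0) if len(q) else 0,q.max(0) if len(q) else 0)
    for y in range(-120,200,40):
        q=P[(abs(P[:,1]-y)<8)&(P[:,2]>85)&(P[:,2]<145)&(abs(P[:,0]-573-.2*(P[:,1]-20))<40)]
        if len(q):print("  rail y",y,len(q),q.mean(0),q[:,0].min(),q[:,0].max())
        q=P[(abs(P[:,1]-y)<8)&(P[:,2]>60)&(P[:,0]>620)&(P[:,0]<900)]
        if len(q):print("  box y",y,len(q),q.min(0),q.max(0))
E
python3 b.py
```

```text
scene large top 124 mean [ 445.6 -107.2   20.5] min [ 428.  -124.1   17.1] max [463.1 -90.4  23.9] midbox [ 445.5 -107.2   20.5]
scene small top 68 mean [ 434.4 -224.    16.4] min [ 421.5 -239.4   13.4] max [ 449.1 -209.7   19.8] midbox [ 435.3 -224.5   16.6]
scene span 224 mean [ 527.  -169.6   98.1] min [ 506.5 -198.5   86.7] max [ 552.5 -140.7  109.4] midbox [ 529.5 -169.6   98. ]
scene spindle 101 mean [ 533.8 -152.4  134.4] min [ 521.7 -175.9  125.2] max [ 552.5 -127.2  152.9] midbox [ 537.1 -151.6  139. ]
scene box 14626 [ 772.  -249.9  232.5] [846.1 196.6 459.1]
  rail y -120 61 [ 542.  -120.2  124.3] 526.2811693796428 558.9258361323908
  box y -120 748 [ 723.6 -128.    60.6] [ 886.  -112.   386.8]
  rail y -80 59 [549.9 -80.3 120.2] 534.1781379431014 567.0806915069652
  box y -80 795 [723.3 -88.   60.1] [889.6 -72.  395.2]
  rail y -40 75 [555.3 -39.6 112. ] 542.5881039017613 573.6554789196313
  box y -40 871 [722.7 -48.   60.2] [893.1 -32.  405.3]
  rail y 0 107 [567.9  -0.2 108.7] 545.958548028885 590.671059664926
  box y 0 923 [722.6  -8.   60.3] [898.7   8.  414.8]
  rail
[... 1392 characters left out ...]
573.2869052275896
  box y -40 520 [725. -48.  60.] [899.2 -32.  590.4]
  rail y 0 54 [571.3  -0.  110.3] 548.8719777884689 590.989967004035
  box y 0 538 [725.5  -8.   60.3] [895.    8.  589.9]
  rail y 40 38 [572.4  38.  107.9] 554.0061496737798 591.7884599107615
  box y 40 579 [725.4  32.   60.1] [898.   47.9 589.1]
  rail y 80 30 [586.6  80.5 105.4] 568.8684363529146 601.9160238172858
  box y 80 1975 [724.1  72.   60. ] [899.9  88.  588.4]
  rail y 120 34 [594.6 120.5 100.9] 579.3856367188214 609.6917816726681
  box y 120 478 [798.4 112.1 237.2] [850.4 128.  589.9]
  rail y 160 25 [591.  158.   97.6] 587.14791032134 605.3042674011813
  box y 160 565 [800.7 152.  237. ] [853.2 168.  589.1]
```

move_arm([
  [[2.9, 3.9, 0.3], 6.3, 0],
  [[2.9, 3.9, 0.3], 6.3, 0],
  [[2.9, 3.9, 0.3], 6.3, 0],
  [[2.9, 3.9, 0.3], 6.3, 0],
  [[2.9, 3.9, 0.3], 6.3, 0],
])

```text
time_s: 2.4
ee_pos: [294.1, -359.0, 229.2]
ee_rot: [180.0, -0.0, 46.7]
force: [0.8, -0.1, 0.3]
gripper_width: 91.2
gripper_force: 0.0
```

move_arm([
  [[2.9, 3.9, 0.3], 6.3, 0],
  [[2.9, 3.9, 0.3], 6.3, 0],
  [[2.9, 3.9, 0.3], 6.3, 0],
  [[2.9, 3.9, 0.3], 6.3, 0],
  [[2.9, 3.9, 0.3], 6.6, 0],
])

```text
time_s: 2.9
ee_pos: [439.2, -163.8, 244.4]
ee_rot: [179.9, 0.0, 78.5]
force: [0.9, -0.9, 0.8]
gripper_width: 91.2
gripper_force: 0.0
```

```bash
cat > c.py <<'E'
from h import *
np.set_printoptions(precision=1,suppress=True)
import sys
p=env.grab_frame("wrist");p=env.grab_frame("wrist"); s=env.state();print(s["time_s"],s["ee_pos"],s["ee_rot"],s["force"],p["position"]); save(p,sys.argv[1])
for l in "spindle_tip spindle_foot large_weight small_weight thumb_pad".split():
    for x in env.landmark_of(p,l)[:2]:
        print(l,np.array(x["point"]),round(x["score"],2),dep(p,x["point"]))
P=grid(p).reshape(-1,3); P=P[~np.isnan(P[:,0])]
def reg(c,r,lo,hi,nm):
    q=P[(np.hypot(P[:,0]-c[0],P[:,1]-c[1])<r)&(P[:,2]>lo)&(P[:,2]<hi)]
    if len(q)>5:
        (cx,cy),rr=cv2.minEnclosingCircle(q[:,:2].astype(np.float32)); print(nm,len(q),"mean",q.mean(0),"min",q.min(0),"max",q.max(0),"circ",cx,cy,rr)
reg((446,-106),40,16,28,"large top");reg((436,-223),40,13,24,"small top")
reg((530,-170),35,85,108,"pan");reg((530,-165),15,144,180,"tip");reg((530,-165),15,120,140,"shaft")
E
python3 c.py w1
```

```text
3.0 [ 441.3 -161.4  244.5] [179.9  -0.1  78.7] [-0.6 -0.2 -0.1] [457.3 -82.  415.8]
spindle_tip [381.7 209. ] 0.57 [ 533.9 -169.6  152.5]
spindle_foot [363.6 201.2] 0.58 [ 528.7 -171.9  109.5]
spindle_foot [284.4 231.1] 0.44 [ 436.4 -220.3   17.6]
large_weight [280.4 147.9] 0.72 [ 452.5 -108.7   -0.5]
small_weight [285.8 232.1] 0.79 [ 437.1 -228.6   -0.6]
thumb_pad [392.   23.8] 0.63 [566.4 -17.7 126.7]
large top 534 mean [ 448.6 -109.    21.6] min [ 430.6 -126.8   16. ] max [466.1 -91.6  24.3] circ 448.44146728515625 -109.43704223632812 17.85386848449707
small top 241 mean [ 437.8 -225.8   17.4] min [ 424.1 -240.3   13.1] max [ 451.2 -212.7   19.8] circ 437.6704406738281 -226.50259399414062 13.856318473815918
pan 1209 mean [ 530.8 -173.3   98.6] min [ 510.1 -198.6   86.7] max [ 555.4 -143.   107.8] circ 532.2153930664062 -170.6710205078125 28.323375701904297
tip 108 mean [ 532.8 -170.4  149.6] min [ 528.9 -176.   144.2] max [ 537.9 -166.7  154.1] circ 533.2996826171875 -171.18206787109375 5.196800708770752
shaft 74 mean [ 530.5 -170.9  130.2] min [ 527.9 -178.1  120.4] max [ 537.  -167.2  140. ] circ 533.2166748046875 -172.85382080078125 6.210434436798096
```

View pics/w1.png

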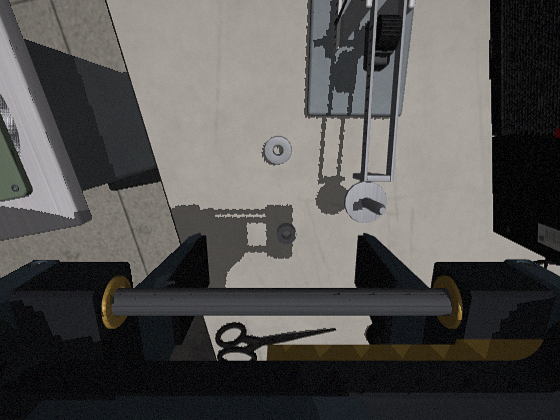

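The picture shows the large ring at (278,150), the small ring at (286,232), the spindle at (375,207) and the pad at (385,30). The rings sit near the beam, so I'll grip them with the fingers closing along the beam to keep the gripper body clear of it.

move_arm([
  [[0.1, 1.1, -2.4], -8.5, 0.4],
  [[0.1, 1.1, -2.4], -8.5, 0.4],
  [[0.1, 1.1, -2.4], -8.5, 0.4],
  [[0.1, 1.1, -2.4], -8.5, 0.4],
  [[0.1, 1.1, -2.4], -8.5, 0.4],
])

```text
time_s: 3.75
ee_pos: [442.6, -111.7, 123.2]
ee_rot: [180.0, -0.0, 35.2]
force: [1.3, -0.9, 0.4]
gripper_width: 55.7
gripper_force: 0.0
```

move_arm([
  [[0, 0, 0], -8.5, 0.4],
  [[0, 0, 0], -8.5, 0.4],
  [[0, 0, 0], -8.5, 0.4],
  [[0, 0, 0], -2, 0.4],
  [[0, 0, 0], 0, 0.4],
])

```text
time_s: 4.25
ee_pos: [442.7, -111.9, 124.0]
ee_rot: [180.0, 0.0, 8.1]
force: [-0.3, 0.2, 0.1]
gripper_width: 54.9
gripper_force: 0.0
```

```bash
python3 c.py w2 | head -30; ls .
```

```text
4.35 [ 442.9 -111.6  124. ] [180.    0.    8.2] [-0.3  0.1 -0.2] [ 521.1 -101.5  294.5]
spindle_tip [437.5 119.2] 0.89 [ 533.5 -170.6  152.6]
spindle_foot [401.4 124.6] 0.58 [ 531.2 -170.5  111.6]
large_weight [278.8 203.2] 0.67 [ 445.9 -109.6    0.4]
large_weight [ 63.5 185.8] 0.46 [436.9  95.   13. ]
small_weight [390.5 229. ] 0.57 [ 440.1 -220.2   17.5]
thumb_pad [123.4   5.7] 0.61 [564.9 -18.1 126.6]
large top 974 mean [ 449.5 -109.1   21.5] min [ 431.6 -126.6   16. ] max [466.3 -91.4  24.3] circ 448.614501953125 -109.23077392578125 17.950220108032227
small top 517 mean [ 438.3 -225.7   17.2] min [ 423.7 -240.    13.1] max [ 451.2 -212.8   19.7] circ 437.5640869140625 -226.13726806640625 14.00082778930664
pan 3693 mean [ 532.9 -172.9   98.7] min [ 510.3 -199.1   86.4] max [ 555.6 -142.5  108. ] circ 534.1333618164062 -170.2978057861328 28.847381591796875
tip 462 mean [ 533.8 -169.6  149.6] min [ 528.7 -175.5  144. ] max [ 539.5 -166.   153.9] circ 534.0581665039062 -171.39309692382812 5.5539231300354
shaft 253 mean [ 532.6 -169.   130.4] min [ 528.2 -175.   120. ] max [ 538.9 -166.6  139.8] circ 533.5078125 -172.22906494140625 5.829244136810303
a.py
b.py
c.py
h.py
pics
v.py
```

move_arm([
  [[0.2, 0.1, -4], 0, 0.4],
  [[0.2, 0.1, -4], 0, 0.4],
  [[0.17, 0.04, -2.4], 0, 0.4],
  [[0, 0, -1.0], 0, 0.4],
  [[0, 0, -0.4], 0, 0.4],
], squeeze=12)

```text
time_s: 5.1
ee_pos: [448.7, -108.1, 5.3]
ee_rot: [-180.0, 0.1, 8.3]
force: [0.1, 0.3, -0.4]
gripper_width: 55.0
gripper_force: 0.0
```

move_arm([
  [[0, 0, 0], 0, 0.6],
  [[0, 0, 0], 0, 0.8],
  [[0, 0, 0], 0, 1],
  [[0, 0, 0], 0, 1],
  [[0, 0, 0], 0, 1],
], squeeze=12)

```text
time_s: 5.6
ee_pos: [449.9, -108.4, 7.0]
ee_rot: [179.9, -0.1, 8.2]
force: [-0.2, 0.9, 6.1]
gripper_width: 35.3
gripper_force: 12.0
```

move_arm([
  [[0, 0, 1], 0, 1],
  [[0, 0, 4], 0, 1],
  [[0, 0, 4.4], 0, 1],
  [[0, 0, 4.5], 0, 1],
  [[0, 0, 4.5], 0, 1],
])

```text
time_s: 6.1
ee_pos: [448.1, -108.0, 192.1]
ee_rot: [-180.0, 0.0, 8.2]
force: [0.1, -0.5, -2.1]
gripper_width: 35.6
gripper_force: 12.0
```

move_arm([
  [[1.5, -2.1, 0], 8.5, 1],
  [[1.5, -2.1, 0], 8.5, 1],
  [[1.5, -2.1, 0], 8.5, 1],
  [[1.5, -2.1, 0], 8.5, 1],
  [[1.5, -2.0, 0], 8.5, 1],
])

```text
time_s: 6.6
ee_pos: [523.9, -212.9, 190.2]
ee_rot: [-180.0, 0.0, 51.1]
force: [0.1, -0.7, -0.9]
gripper_width: 35.6
gripper_force: 12.0
```

move_arm([
  [[0, 0, 0], 8.5, 1],
  [[0, 0, 0], 8.5, 1],
  [[0, 0, 0], 8.5, 1],
  [[0, 0, 0], 2.2, 1],
  [[0, 0, 0], 0, 1],
])

```text
time_s: 7.1
ee_pos: [523.4, -212.0, 190.1]
ee_rot: [-180.0, -0.0, 78.4]
force: [1.4, -0.1, -1.2]
gripper_width: 35.6
gripper_force: 12.0
```

```bash
cat > d.py <<'E'
from h import *
import sys
np.set_printoptions(precision=1,suppress=True)
p=env.grab_frame("wrist"); s=env.state();t=s["ee_pos"];print(s["time_s"],t,s["ee_rot"],s["force"],s["gripper_width"]); save(p,sys.argv[1])
for l in "spindle_tip spindle_foot large_weight small_weight".split():
    for x in env.landmark_of(p,l)[:2]: print(l,np.array(x["point"]),round(x["score"],2),dep(p,x["point"]))
P=grid(p).reshape(-1,3); P=P[~np.isnan(P[:,0])]
def reg(c,r,lo,hi,nm):
    q=P[(np.hypot(P[:,0]-c[0],P[:,1]-c[1])<r)&(P[:,2]>lo)&(P[:,2]<hi)]
    if len(q)>5:
        (cx,cy),rr=cv2.minEnclosingCircle(q[:,:2].astype(np.float32)); print(nm,len(q),"mean",q.mean(0),"min",q.min(0),"max",q.max(0),"circ %.1f %.1f %.1f"%(cx,cy,rr))
reg((533,-171),14,151,157,"tip");reg((533,-171),14,144,151,"taper");reg((533,-171),14,125,140,"shaft");reg((532,-171),30,85,108,"pan")
reg(t,16.5,t[2]+8,t[2]+30,"ringtop")
px=proj(p,t+[0,0,14]);print("ring px",px)
u,v=map(int,px); 
if len(sys.argv)>2:
    f=p["frame"][max(0,v-110):v+60,max(0,u-130):u+130,::-1]; cv2.imwrite('pics/'+sys.argv[1]+'c.png',cv2.resize(f,None,fx=3,fy=3)[:600,:800])
E
python3 d.py w3 c
```

```text
7.15 [ 523.5 -212.   190.1] [-180.    -0.    78.4] [ 0.5  0.  -1.1] 35.53310708435533
spindle_tip [285.7 177.6] 0.81 [ 534.7 -170.   152.5]
spindle_foot [282.4 172. ] 0.77 [ 533.  -166.8  144.7]
large_weight [285.1 257.6] 0.84 [ 526.5 -205.8  204.4]
small_weight [214.7 216.6] 0.59 [ 434.8 -226.    -0.4]
tip 70 mean [ 534.3 -171.1  152.5] min [ 531.3 -174.3  151. ] max [ 537.7 -168.1  154.5] circ 534.3 -171.5 3.5
taper 106 mean [ 534.3 -171.   147.8] min [ 528.9 -176.8  144.1] max [ 539.3 -166.5  151. ] circ 534.2 -171.9 5.4
shaft 11 mean [ 533.3 -168.6  132.6] min [ 528.5 -172.   125.8] max [ 537.6 -167.2  139.1] circ 533.1 -170.9 4.7
pan 2011 mean [ 533.3 -175.    98.8] min [ 510.4 -198.8   89.1] max [ 555.6 -148.7  107.6] circ 534.1 -173.1 25.9
ringtop 2102 mean [ 524.1 -209.7  204.1] min [ 507.1 -225.7  198.1] max [ 539.9 -195.8  206.8] circ 523.5 -212.0 16.5
ring px [282.2 268.2]
```

View pics/w3c.png

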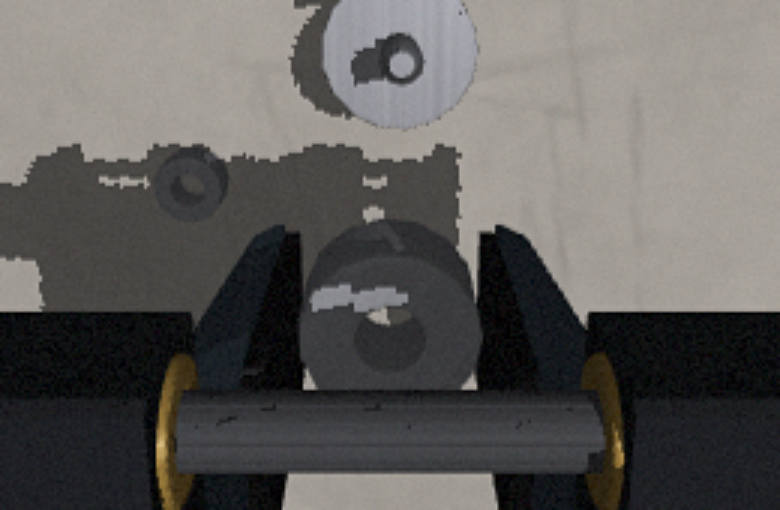

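The crop shows the ring hole at about (390,337), which is full-frame (282,270). The spindle tip is at crop (402,65), full-frame (286,180).

```bash
python3 - <<'E'
from h import *
np.set_printoptions(precision=1,suppress=True)
p=env.grab_frame("wrist");t=env.state()["ee_pos"]
print(t,onz(p,(282,270.3),205.5)-t,onz(p,(286,179.7),154)-t)
P=grid(p);q=P[250:290,255:310].reshape(-1,3);q=q[(q[:,2]>196)&(q[:,2]<215)];print(np.percentile(q[:,2],[50,80,95]))
g=P[:,:,2]; m=(g>203.5)&(g<207.5); m[:,:240]=0;m[:,320:]=0; ys,xs=np.nonzero(m);print(xs.min(),xs.max(),ys.min(),ys.max(),[ (v,xs[ys==v].min(),xs[ys==v].max()) for v in range(ys.min(),ys.max(),4)])
E
```

```text
[ 523.9 -212.1  190. ] [-0.1 -0.6 15.5] [ 11.2  40.8 -36. ]
[204.5 205.1 205.6]
240 319 242 287 [(242, np.int64(240), np.int64(287)), (246, np.int64(243), np.int64(319)), (250, np.int64(249), np.int64(314)), (254, np.int64(257), np.int64(306)), (258, np.int64(254), np.int64(308)), (262, np.int64(250), np.int64(313)), (266, np.int64(250), np.int64(313)), (270, np.int64(250), np.int64(313)), (274, np.int64(250), np.int64(313)), (278, np.int64(250), np.int64(313)), (282, np.int64(250), np.int64(313)), (286, np.int64(257), np.int64(306))]
```

move_arm([
  [[0.4, 1.4, 0], 0, 1],
  [[0.4, 1.4, 0], 0, 1],
  [[0.33, 1.34, 0], 0, 1],
  [[0, 0, -1.3], 0, 1],
  [[0, 0, -1.2], 0, 1],
])

```text
time_s: 7.9
ee_pos: [535.3, -170.0, 164.0]
ee_rot: [180.0, 0.0, 78.5]
force: [0.1, 0.3, -1.7]
gripper_width: 35.4
gripper_force: 12.0
```

move_arm([
  [[0, 0, 0], 0, 1],
  [[0, 0, -0.1], 0, 1],
  [[0, 0, -0.3], 0, 1],
  [[0, 0, -0.3], 0, 1],
  [[0, 0, -0.3], 0, 1],
])

```text
time_s: 8.4
ee_pos: [535.3, -171.0, 154.9]
ee_rot: [180.0, 0.0, 78.4]
force: [0.4, 0.3, -1.6]
gripper_width: 35.5
gripper_force: 12.0
```

move_arm([
  [[0, 0, -0.3], 0, 1],
  [[0, -0.02, -0.3], 0, 1],
  [[-0.01, -0.03, -0.3], 0, 1],
  [[-0.01, -0.03, -0.3], 0, 1],
  [[-0.01, -0.03, -0.3], 0, 1],
])

```text
time_s: 8.9
ee_pos: [535.0, -171.5, 139.8]
ee_rot: [180.0, -0.0, 78.4]
force: [0.5, 3.1, -0.7]
gripper_width: 35.6
gripper_force: 12.0
```

```bash
python3 d.py w4 c
```

```text
8.95 [ 534.8 -171.4  139.3] [-180.    -0.1   78.4] [ 0.7  1.9 -1.8] 35.867624593851374
spindle_tip [282. 266.] 0.88 [ 535.2 -170.6  152.8]
spindle_foot [279.5 240.1] 0.59 [ 536.8 -155.7  150.4]
large_weight [283.2 255.8] 0.72 [ 537.3 -163.9  154.4]
small_weight [207.7 263.2] 0.56 [ 519.6 -130.6  224.4]
tip 1458 mean [ 532.8 -170.1  154.2] min [ 519.  -184.4  151.1] max [ 546.9 -157.   156.5] circ 533.0 -171.0 14.0
taper 161 mean [ 533.8 -176.5  148. ] min [ 527.8 -180.   144.2] max [ 540.3 -168.1  151. ] circ 534.1 -174.3 6.3
shaft 7 mean [ 538.5 -178.1  139. ] min [ 537.3 -179.1  137.2] max [ 539.5 -177.4  139.8] circ 538.4 -178.3 1.4
pan 1151 mean [ 535.5 -164.4   97.8] min [ 510.9 -188.1   88.3] max [ 555.7 -143.   105.6] circ 534.7 -168.7 26.4
ringtop 2242 mean [ 535.2 -169.2  153.7] min [ 518.4 -185.6  147.4] max [ 551.2 -155.3  156.5] circ 534.8 -171.4 16.5
ring px [281.6 267.8]
```

View pics/w4c.png

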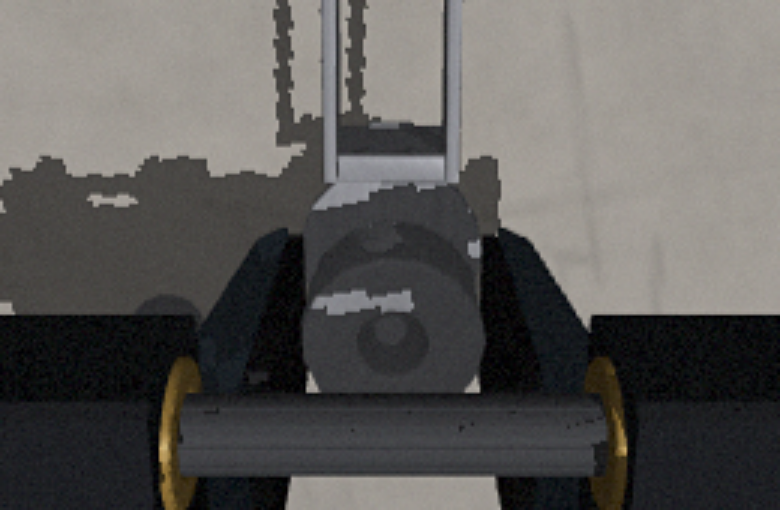

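The crop shows the tip at (392,328) inside the hole at (392,345). The ring is about 1.5 mm too far toward -y, so I'll correct that and keep lowering.

move_arm([
  [[0.02, 0.13, 0], 0, 1],
  [[-0.01, -0.03, -0.3], 0, 1],
  [[-0.01, -0.03, -0.3], 0, 1],
  [[-0.01, -0.03, -0.3], 0, 1],
  [[0, -0.03, -0.3], 0, 1],
])

```text
time_s: 9.65
ee_pos: [534.9, -171.7, 127.7]
ee_rot: [180.0, -0.0, 78.4]
force: [0.4, 1.3, -0.7]
gripper_width: 35.7
gripper_force: 12.0
```

move_arm([
  [[-0.01, -0.03, -0.3], 0, 1],
  [[-0.01, -0.03, -0.3], 0, 1],
  [[0, -0.03, -0.3], 0, 1],
  [[-0.01, -0.03, -0.3], 0, 1],
  [[0, -0.03, -0.3], 0, 1],
])

```text
time_s: 10.15
ee_pos: [534.5, -173.2, 112.7]
ee_rot: [-180.0, -0.0, 78.4]
force: [-0.0, 1.3, -0.4]
gripper_width: 35.5
gripper_force: 12.0
```

move_arm([
  [[0, -0.02, -0.2], 0, 1],
  [[0, -0.02, -0.15], 0, 1],
  [[0, -0.01, -0.1], 0, 1],
  [[0, 0, 0], 0, 1],
  [[0, 0, 0], 0, 1],
])

```text
time_s: 10.65
ee_pos: [534.5, -173.7, 108.4]
ee_rot: [-180.0, -0.0, 78.4]
force: [0.1, 2.4, -1.5]
gripper_width: 35.7
gripper_force: 12.0
```

```bash
cat > e.py <<'E'
from h import *
np.set_printoptions(precision=1,suppress=True)
# beam tilt from rail heights: scene camera
p=env.grab_frame("scene");P=grid(p).reshape(-1,3);P=P[~np.isnan(P[:,0])]
b=np.array([.204,.979]); s=(P[:,:2]-[570,11])@b; n=(P[:,:2]-[570,11])@[.979,-.204]
for a,c in((-150,-50),(40,140)):
    q=(s>a)&(s<c)&(abs(n)<19)&(P[:,2]>85)&(P[:,2]<150); k=np.polyfit(s[q],P[q,2],1);print("tilt",-k[0],k[1],q.sum())
q=(s>-215)&(s<-160)&(abs(n)<26)&(P[:,2]>80)&(P[:,2]<170);g=P[q]
print(np.histogram(g[:,2],bins=np.arange(80,170,5)))
E
python3 e.py
```

```text
tilt 0.1292172021005952 107.55330451105755 365
tilt 0.09415172391892095 110.50529760975256 382
(array([ 0,  8, 15, 41,  9, 14, 21, 26, 52, 16, 18, 16,  8,  9, 11,  5, 11]), array([ 80,  85,  90,  95, 100, 105, 110, 115, 120, 125, 130, 135, 140,
       145, 150, 155, 160, 165]))
```

move_arm([
  [[0, 0.05, -0.05], 0, 1],
  [[0, 0, -0.05], 0, 1],
  [[0, 0, -0.05], 0, 1],
  [[0, 0, -0.05], 0, 1],
  [[0, 0, 0], 0, 1],
])

```text
time_s: 11.2
ee_pos: [534.7, -173.4, 106.7]
ee_rot: [180.0, 0.0, 78.4]
force: [-0.1, 1.0, 1.5]
gripper_width: 35.7
gripper_force: 12.0
```

move_arm([
  [[0, 0, 0], 0, 0.57],
  [[0, 0, 0], 0, 0.5],
  [[0, 0, 0], 0, 0.4],
  [[0, 0, 0.5], 0, 0.4],
  [[0, 0, 1.5], 0, 0.4],
])

```text
time_s: 11.7
ee_pos: [533.6, -173.0, 125.7]
ee_rot: [-179.8, -0.0, 78.4]
force: [0.1, -0.1, 0.0]
gripper_width: 54.5
gripper_force: 0.0
```

move_arm([
  [[0, 0, 3], 0, 0.4],
  [[0, 0, 4], 0, 0.4],
  [[-0.5, -1, 3], 0, 0.4],
  [[-1.2, -1.7, 0], -8.5, 0.4],
  [[-1.2, -1.7, 0], -8.5, 0.4],
])

```text
time_s: 12.2
ee_pos: [505.9, -217.9, 228.3]
ee_rot: [179.8, -0.0, 61.1]
force: [-0.7, 0.1, -1.2]
gripper_width: 54.7
gripper_force: 0.0
```

move_arm([
  [[-1.7, -0.2, -2], -8.5, 0.4],
  [[-1.7, -0.2, -2], -8.5, 0.4],
  [[-1.7, -0.2, -2], -8.5, 0.4],
  [[-1, -0.3, -1], -8.5, 0.4],
  [[-0.6, -0.1, 0], -8.5, 0.4],
])

```text
time_s: 12.7
ee_pos: [436.6, -227.0, 155.2]
ee_rot: [-179.9, 0.1, 18.6]
force: [0.4, -1.3, 0.1]
gripper_width: 54.3
gripper_force: 0.0
```

move_arm([
  [[0, 0, 0], -8.5, 0.4],
  [[0, 0, 0], -2, 0.4],
  [[0, 0, 0], 0, 0.4],
  [[0, 0, 0], 0, 0.4],
])

```text
time_s: 13.1
ee_pos: [438.7, -227.4, 156.8]
ee_rot: [180.0, -0.0, 8.5]
force: [0.5, 0.9, 0.8]
gripper_width: 54.8
gripper_force: 0.0
```

```bash
python3 c.py w5; python3 e.py
```

```text
13.2 [ 438.6 -227.3  156.6] [180.   -0.    8.5] [-0.6 -0.1  0. ] [ 516.8 -216.6  327.2]
spindle_tip [204.1  78.8] 0.68 [ 534.1 -172.3  152.7]
spindle_foot [227.3  91.5] 0.79 [ 532.  -179.4  120.7]
large_weight [230.   92.6] 0.7 [ 531.6 -181.3  121.5]
small_weight [280.6 200.7] 0.87 [ 436.4 -227.6   -0.2]
small top 423 mean [ 438.2 -226.7   17.4] min [ 424.2 -240.1   13.1] max [ 451.2 -213.    19.6] circ 437.6460876464844 -226.70068359375 13.81386947631836
pan 1329 mean [ 530.8 -179.2  100.7] min [ 510.1 -199.2   88.3] max [ 555.4 -147.4  108. ] circ 533.3052368164062 -172.70289611816406 26.699295043945312
tip 326 mean [ 533.6 -173.   149.7] min [ 528.7 -177.1  144.1] max [ 539.2 -167.2  154.4] circ 533.9021606445312 -172.10751342773438 5.373916149139404
shaft 577 mean [ 528.  -172.3  123.9] min [ 517.1 -179.8  120. ] max [ 544.8 -158.5  140. ] circ 530.4251098632812 -166.16661071777344 14.532849311828613
tilt 0.13022890265750964 107.43740845807898 368
tilt 0.09490348909693423 110.7145847600849 386
(array([ 0,  6, 13, 51, 37, 14, 24, 71, 45,  8, 11,  7,  9,  8,  6,  0,  0]), array([ 80,  85,  90,  95, 100, 105, 110, 115, 120, 125, 130, 135, 140,
       145, 150, 155, 160, 165]))
```

View pics/w5.png

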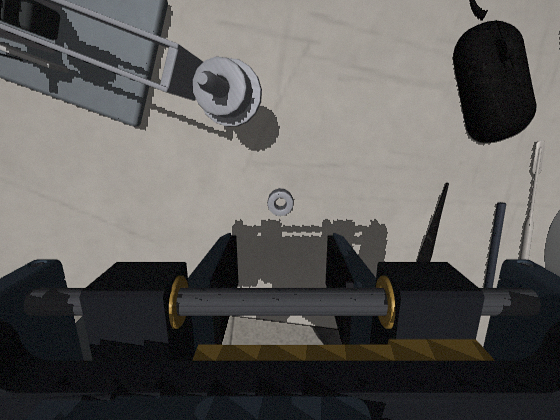

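The large ring is seated at (222,88) and the small ring is at (280,202). Now I grip the small ring.

move_arm([
  [[-0.1, 0.07, -4.5], 0, 0.4],
  [[0, 0, -4.5], 0, 0.4],
  [[0, 0, -3.5], 0, 0.4],
  [[0, 0, -1.9], 0, 0.4],
  [[0, 0, -0.65], 0, 0.4],
])

```text
time_s: 14.0
ee_pos: [436.2, -225.8, 3.9]
ee_rot: [-179.9, 0.2, 8.4]
force: [-0.3, -0.3, -0.2]
gripper_width: 54.8
gripper_force: 0.0
```

move_arm([
  [[0, 0, 0], 0, 0.6],
  [[0, 0, 0], 0, 0.8],
  [[0, 0, 0], 0, 1],
  [[0, 0, 0], 0, 1],
  [[0, 0, 0], 0, 1],
])

```text
time_s: 14.5
ee_pos: [438.3, -226.9, 7.1]
ee_rot: [179.9, -0.1, 8.4]
force: [-0.8, -0.2, 5.0]
gripper_width: 26.8
gripper_force: 12.0
```

move_arm([
  [[0, 0, 1], 0, 1],
  [[0, 0, 4], 0, 1],
  [[0, 0, 4.6], 0, 1],
  [[0, 0, 4.6], 0, 1],
  [[0, 0, 4.6], 0, 1],
])

```text
time_s: 15.0
ee_pos: [437.0, -226.3, 196.4]
ee_rot: [180.0, -0.0, 8.4]
force: [0.9, -0.4, -0.5]
gripper_width: 26.5
gripper_force: 12.0
```

move_arm([
  [[1.7, 0.3, 0], 8.5, 1],
  [[1.7, 0.3, 0], 8.5, 1],
  [[1.7, 0.3, 0], 8.5, 1],
  [[1.7, 0.3, 0], 8.5, 1],
  [[1.8, 0.3, 0], 8.5, 1],
])

```text
time_s: 15.5
ee_pos: [523.8, -211.3, 194.5]
ee_rot: [180.0, 0.0, 51.3]
force: [0.5, 0.6, -0.3]
gripper_width: 26.9
gripper_force: 12.0
```

move_arm([
  [[0, 0, 0], 8.5, 1],
  [[0, 0, 0], 8.5, 1],
  [[0, 0, 0], 8.5, 1],
  [[0, 0, 0], 2, 1],
  [[0, 0, 0], 0, 1],
])

```text
time_s: 16.0
ee_pos: [523.3, -211.5, 194.4]
ee_rot: [180.0, 0.0, 78.4]
force: [-0.2, 0.5, -1.2]
gripper_width: 26.3
gripper_force: 12.0
```

```bash
python3 d.py w6 c
```

```text
16.05 [ 523.3 -211.5  194.3] [180.    0.   78.4] [ 0.6  0.2 -0.7] 26.734156174805264
spindle_tip [286.8 177.7] 0.96 [ 535.2 -170.5  152.1]
spindle_foot [284.  175.9] 0.63 [ 533.5 -168.8  152.3]
spindle_foot [287.3 173.8] 0.54 [ 536.  -168.1  150.5]
large_weight [285.8 173.8] 0.8 [ 535.  -167.8  150.5]
small_weight [281.2 254.5] 0.8 [ 524.2 -204.4  205.2]
tip 75 mean [ 534.2 -171.1  152.4] min [ 530.8 -174.5  151.3] max [ 537.5 -167.7  154.5] circ 534.2 -171.0 3.7
taper 92 mean [ 534.3 -171.   147.4] min [ 529.  -177.2  144.2] max [ 539.2 -166.5  150.8] circ 534.2 -171.8 5.4
shaft 12 mean [ 534.9 -168.3  134.3] min [ 530.6 -170.4  125.4] max [ 538.7 -167.   139.9] circ 534.7 -169.4 4.2
pan 674 mean [ 531.8 -172.5   98. ] min [ 510.7 -199.2   87.1] max [ 555.7 -150.3  106.3] circ 533.9 -174.2 25.2
ringtop 1461 mean [ 523.1 -211.2  206. ] min [ 508.1 -226.   202.3] max [ 538.1 -198.2  224.1] circ 523.3 -211.5 16.5
ring px [282.1 268.2]
```

View pics/w6c.png

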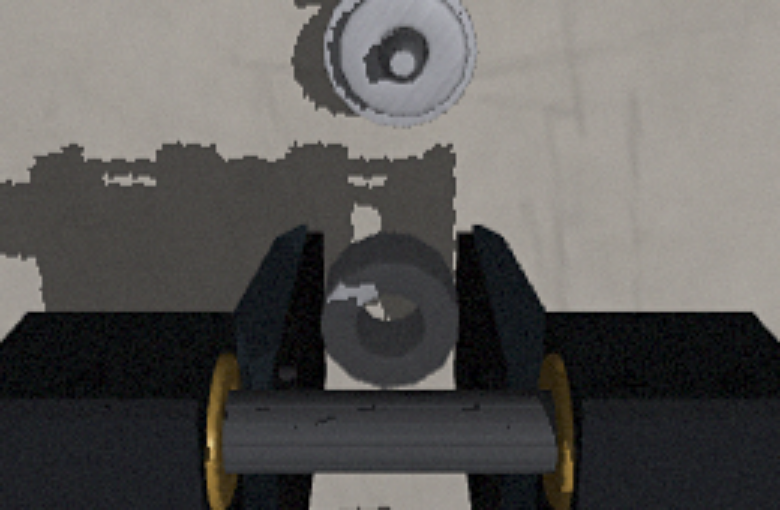

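The crop shows the ring hole at (391,323), centred on the tool, and the spindle tip at (402,64). I'm moving the ring over the tip.

move_arm([
  [[0.4, 1.4, 0], 0, 1],
  [[0.4, 1.4, 0], 0, 1],
  [[0.38, 1.26, 0], 0, 1],
  [[0, 0, -1.6], 0, 1],
  [[0, 0, -1.4], 0, 1],
])

```text
time_s: 16.75
ee_pos: [536.0, -169.3, 163.9]
ee_rot: [179.9, -0.0, 78.6]
force: [0.3, 0.1, -1.2]
gripper_width: 26.7
gripper_force: 12.0
```

move_arm([
  [[0, 0, -0.1], 0, 1],
  [[0, 0, -0.3], 0, 1],
  [[0, 0, -0.3], 0, 1],
  [[0, 0, -0.3], 0, 1],
  [[0, 0, -0.3], 0, 1],
])

```text
time_s: 17.25
ee_pos: [535.6, -171.1, 151.2]
ee_rot: [180.0, 0.0, 78.4]
force: [1.1, -1.0, -0.8]
gripper_width: 26.5
gripper_force: 12.0
```

move_arm([
  [[0, -0.02, -0.3], 0, 1],
  [[-0.01, -0.03, -0.3], 0, 1],
  [[-0.01, -0.03, -0.3], 0, 1],
  [[-0.01, -0.03, -0.3], 0, 1],
  [[0, -0.02, -0.2], 0, 1],
])

```text
time_s: 17.75
ee_pos: [534.9, -172.2, 136.6]
ee_rot: [-180.0, -0.0, 78.4]
force: [0.3, 0.1, -0.7]
gripper_width: 27.1
gripper_force: 12.0
```

move_arm([
  [[-0.01, -0.03, -0.3], 0, 1],
  [[0, -0.02, -0.2], 0, 1],
  [[0, -0.02, -0.15], 0, 1],
  [[0, 0, -0.1], 0, 1],
  [[0, 0, 0], 0, 1],
])

```text
time_s: 18.25
ee_pos: [534.9, -172.8, 129.3]
ee_rot: [-180.0, -0.0, 78.4]
force: [-0.3, 1.7, -0.8]
gripper_width: 26.9
gripper_force: 12.0
```

move_arm([
  [[0, 0, -0.05], 0, 1],
  [[0, 0, -0.05], 0, 1],
  [[0, 0, 0], 0, 1],
  [[0, 0, 0], 0, 1],
])

```text
time_s: 18.65
ee_pos: [534.9, -172.9, 128.5]
ee_rot: [-180.0, -0.0, 78.4]
force: [-0.4, 2.2, 0.5]
gripper_width: 26.7
gripper_force: 12.0
```

move_arm([
  [[0, 0.04, -0.05], 0, 1],
  [[0, 0, -0.05], 0, 1],
  [[0, 0, 0], 0, 1],
  [[0, 0, 0], 0, 1],
])

```text
time_s: 19.05
ee_pos: [535.0, -172.8, 127.5]
ee_rot: [180.0, 0.0, 78.4]
force: [-0.5, 0.2, 1.2]
gripper_width: 26.8
gripper_force: 12.0
```

move_arm([
  [[0, 0, 0], 0, 0.67],
  [[0, 0, 0], 0, 0.6],
  [[0, 0, 0], 0, 0.45],
  [[0, 0, 0.5], 0, 0.45],
  [[0, 0, 1.5], 0, 0.45],
])

```text
time_s: 19.55
ee_pos: [534.1, -172.3, 146.7]
ee_rot: [-179.8, -0.0, 78.4]
force: [-1.2, 0.2, -0.0]
gripper_width: 50.1
gripper_force: 0.0
```

move_arm([
  [[0, 0, 3], 0, 0.45],
  [[0, 0, 3], 0, 0.45],
  [[0, -1, 2], 0, 0.45],
  [[-0.3, -1.5, 1], 0, 0.45],
  [[-0.3, -1.5, 0], 0, 0.45],
])

```text
time_s: 20.05
ee_pos: [529.4, -213.8, 239.0]
ee_rot: [179.8, 0.1, 78.5]
force: [-0.7, -0.0, -0.1]
gripper_width: 50.5
gripper_force: 0.0
```

move_arm([
  [[0, 0, 0], 0, 1],
  [[0, 0, 0], 0, 1],
  [[0, 0, 0], 0, 1],
  [[0, 0, 0], 0, 1],
])

```text
time_s: 20.45
ee_pos: [528.7, -212.1, 236.7]
ee_rot: [-179.9, -0.0, 78.5]
force: [-0.8, -0.2, -0.2]
gripper_width: 21.0
gripper_force: 0.0
```

```bash
cat > f.py <<'E'
from h import *
import sys
np.set_printoptions(precision=1,suppress=True)
p=env.grab_frame("wrist");w=p; save(p,sys.argv[1]); s=env.state();print(s["time_s"],s["ee_pos"],s["ee_rot"][2],s["force"],s["gripper_width"])
P=grid(p).reshape(-1,3);P=P[~np.isnan(P[:,0])]
q=P[(np.hypot(P[:,0]-533,P[:,1]+173)<16)&(P[:,2]>85)];print("wrist spindle hist",np.histogram(q[:,2],bins=np.arange(90,165,5))[0])
b=np.array([.204,.979])
def tilt(p,nm):
    P=grid(p).reshape(-1,3);P=P[~np.isnan(P[:,0])]
    s=(P[:,:2]-[572,11])@b; n=(P[:,:2]-[572,11])@[.979,-.204]
    for a,c in((-150,-20),(30,140)):
        q=(s>a)&(s<c)&(abs(n)<20)&(abs(n)>7)&(P[:,2]>85)&(P[:,2]<150)
        if q.sum()>30:
            k=np.polyfit(s[q],P[q,2],1);r=abs(P[q,2]-np.polyval(k,s[q]))<4;k=np.polyfit(s[q][r],P[q,2][r],1);print(nm,"tilt %.3f z0 %.1f n %d"%(-k[0],k[1],r.sum()))
    q=(abs(n)<9)&(s<-15)&(s>-150)&(P[:,2]>112)&(P[:,2]<160); 
    if q.sum()>5: g=P[q];print(nm,"pad",q.sum(),"s %.1f..%.1f"%(s[q].min(),s[q].max()),"top",g[g[:,2].argmax()],"mean",g.mean(0))
tilt(w,"wrist")
p=env.grab_frame("scene");tilt(p,"scene")
for nm,pp in(("wrist",w),("scene",p)):
    for x in env.landmark_of(pp,"thumb_pad")[:2]: print(nm,np.array(x["point"]),round(x["score"],2),dep(pp,x["point"]))
E
python3 f.py w7
```

```text
20.5 [ 528.9 -212.1  236.9] 78.46915269983417 [ 0.1 -0.   0.1] 17.067933655238058
wrist spindle hist [  0  24   3   3   1  84  88   3   4 543  46  52  63   0]
wrist tilt 0.141 z0 111.6 n 609
wrist pad 6 s -48.2..-47.3 top [555.4 -34.2 113. ] mean [558.4 -34.9 112.4]
scene tilt 0.160 z0 104.1 n 200
scene tilt 0.100 z0 111.2 n 203
scene pad 116 s -148.5..-15.8 top [ 551.1 -133.   131.6] mean [562.6 -49.9 122.3]
scene [296.7 164.7] 0.62 [559.9 -19.6 127.1]
```

View pics/w7.png

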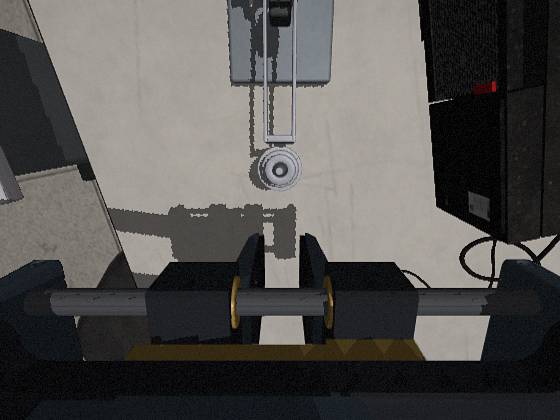

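Both rings sit stacked on the spindle at (280,168) and the beam is still on its load-end stop. Next the poise: I move over the thumb pad with the fingers closed.

move_arm([
  [[0.74, 3.8, 0], 0, 1],
  [[0.74, 3.8, -1], 0, 1],
  [[0.74, 3.8, -2], 0, 1],
  [[0.74, 3.7, -3], 0, 1],
  [[0.74, 3.74, -3], 0, 1],
])

```text
time_s: 21.15
ee_pos: [566.5, -22.6, 147.1]
ee_rot: [179.9, -0.0, 78.4]
force: [0.4, -0.1, 0.3]
gripper_width: 0.6
gripper_force: 0.0
```

move_arm([
  [[0, 0, -0.8], 0, 1],
  [[0, 0, -0.4], 0, 1],
  [[0, 0, -0.2], 0, 1],
  [[0, 0, 0], 0, 1],
  [[0, 0, 0], 0, 1],
])

```text
time_s: 21.65
ee_pos: [566.5, -25.3, 134.5]
ee_rot: [179.9, -0.0, 78.4]
force: [0.7, 0.3, 1.2]
gripper_width: 0.5
gripper_force: 0.0
```

move_arm([
  [[0, 0.1, -0.2], 0, 1],
  [[0, 0, -0.2], 0, 1],
  [[0, 0, -0.1], 0, 1],
  [[0, 0, -0.1], 0, 1],
  [[0, 0, 0], 0, 1],
])

```text
time_s: 22.15
ee_pos: [565.9, -23.2, 127.4]
ee_rot: [-180.0, 0.0, 78.4]
force: [-0.9, -0.6, 0.7]
gripper_width: 0.4
gripper_force: 0.2
```

move_arm([
  [[0, 0, -0.1], 0, 1],
  [[0, 0, -0.1], 0, 1],
  [[0, 0, 0], 0, 1],
])

```text
time_s: 22.45
ee_pos: [566.0, -23.3, 125.9]
ee_rot: [180.0, 0.0, 78.4]
force: [-1.0, -1.5, 3.3]
gripper_width: 0.6
gripper_force: 1.9
```

move_arm([
  [[0, 0, -0.1], 0, 1],
  [[0, 0, 0], 0, 1],
  [[-0.02, -0.1, 0], 0, 1],
  [[-0.04, -0.2, 0], 0, 1],
  [[-0.04, -0.2, 0], 0, 1],
])

```text
time_s: 22.95
ee_pos: [565.1, -27.9, 124.4]
ee_rot: [180.0, -0.0, 78.4]
force: [0.7, 2.0, 3.0]
gripper_width: 0.4
gripper_force: 1.5
```

move_arm([
  [[-0.04, -0.2, -0.05], 0, 1],
  [[-0.04, -0.2, -0.05], 0, 1],
  [[-0.04, -0.2, -0.05], 0, 1],
  [[-0.04, -0.2, -0.05], 0, 1],
  [[-0.04, -0.2, -0.05], 0, 1],
])

```text
time_s: 23.45
ee_pos: [562.9, -38.4, 121.8]
ee_rot: [-180.0, 0.0, 78.4]
force: [-0.0, 1.6, 2.5]
gripper_width: 0.7
gripper_force: 1.4
```

move_arm([
  [[-0.04, -0.2, -0.05], 0, 1],
  [[-0.04, -0.2, -0.05], 0, 1],
  [[-0.04, -0.2, -0.05], 0, 1],
  [[-0.04, -0.2, -0.05], 0, 1],
  [[-0.04, -0.2, -0.05], 0, 1],
])

```text
time_s: 23.95
ee_pos: [560.8, -48.4, 119.4]
ee_rot: [-180.0, 0.0, 78.4]
force: [-1.6, 1.2, 3.2]
gripper_width: 0.5
gripper_force: 1.3
```

move_arm([
  [[-0.04, -0.2, -0.05], 0, 1],
  [[-0.04, -0.2, -0.05], 0, 1],
  [[-0.04, -0.2, -0.04], 0, 1],
  [[-0.04, -0.2, -0.03], 0, 1],
  [[-0.04, -0.2, -0.03], 0, 1],
])

```text
time_s: 24.45
ee_pos: [559.0, -58.4, 117.4]
ee_rot: [180.0, 0.0, 78.4]
force: [-1.1, 2.2, 2.1]
gripper_width: 0.7
gripper_force: 1.0
```

move_arm([
  [[0, 0, 0.2], 0, 1],
  [[0, 0, 0.6], 0, 1],
  [[0, 0, 2], 0, 1],
  [[-0.8, -3.5, 4], 0, 1],
  [[-0.9, -4, 3], 0, 1],
])

```text
time_s: 24.95
ee_pos: [543.2, -130.1, 214.0]
ee_rot: [179.9, 0.0, 78.6]
force: [0.2, -0.1, 0.1]
gripper_width: 0.3
gripper_force: 0.0
```

move_arm([
  [[-0.5, -2.5, 0], 0, 1],
  [[0, 0, 0], 0, 1],
  [[0, 0, 0], 0, 1],
  [[0, 0, 0], 0, 1],
  [[0, 0, 0], 0, 1],
])

```text
time_s: 25.45
ee_pos: [537.7, -154.0, 211.7]
ee_rot: [-179.9, -0.0, 78.5]
force: [-0.1, 0.4, 0.2]
gripper_width: 0.5
gripper_force: 0.0
```

```bash
cat > g.py <<'E'
from h import *
import sys
np.set_printoptions(precision=1,suppress=True)
w=env.grab_frame("wrist");p=env.grab_frame("scene");sd=env.grab_frame("side");s=env.state();print(s["time_s"],s["ee_pos"])
save(w,sys.argv[1]);save(p,sys.argv[1]+"s")
for nm,pp in(("wrist",w),("scene",p),("side",sd)):
    for l in("thumb_pad","spindle_tip"):
        for x in env.landmark_of(pp,l)[:1]: print(nm,l,np.array(x["point"]),round(x["score"],2),dep(pp,x["point"]))
    P=grid(pp).reshape(-1,3);P=P[~np.isnan(P[:,0])]
    d=P[:,:2]-[573.2,11.5];S=d@[.204,.979];N=d@[.979,-.204]
    # tilt from load-side and spindle-side rails
    for side in((-150,-115),(60,140)):
        q=(S>side[0])&(S<side[1])&(abs(N)<18)&(P[:,2]>85)&(P[:,2]<145)
        if q.sum()>15: z=P[q,2];m=np.percentile(z,85);r=abs(z-m)<5; sm=S[q][r];print("  rail",side,"n",r.sum(),"z-per-s tilt %.3f"%(-(z[r].mean()-113.5)/sm.mean()))
    q=(abs(N)<7)&(S<-20)&(S>-140)&(P[:,2]>104)&(P[:,2]<145)
    if q.sum()>5: print("  mid pts",q.sum(),np.histogram(S[q],bins=np.arange(-140,-10,10))[0])
    q=(np.hypot(P[:,0]-533.5,P[:,1]+174)<22)&(P[:,2]>85)&(P[:,2]<165)
    if q.sum()>5: print("  spindle zmax %.1f"%np.percentile(P[q,2],99))
E
python3 g.py w8
```

```text
25.6 [ 537.8 -154.4  211.9]
wrist thumb_pad [281.3  89.3] 0.95 [558.  -50.9 130.4]
wrist spindle_tip [281.5 245.6] 0.55 [ 534.1 -169.7  153.1]
  rail (-150, -115) n 316 z-per-s tilt 0.125
  mid pts 812 [  0   0   0   0   0 189 236 246 141   0   0   0]
  spindle zmax 152.7
scene thumb_pad [309.3 160.2] 0.44 [553.9 -51.2 129.8]
scene spindle_tip [353.3 140.6] 0.82 [ 544.2 -173.2  137.5]
  rail (-150, -115) n 64 z-per-s tilt 0.107
  rail (60, 140) n 142 z-per-s tilt 0.085
  mid pts 67 [ 2  2  2  0  2  2  8 17 29  0  1  2]
  spindle zmax 152.2
side thumb_pad [276.2 181.9] 0.5 [553.4 -47.8 129.8]
side spindle_tip [291.1 162.3] 0.85 [ 623.9 -579.4   33.9]
  rail (-150, -115) n 22 z-per-s tilt 0.127
  rail (60, 140) n 74 z-per-s tilt 0.069
  mid pts 36 [ 0  0  0  0  0  0  0  6 26  4  0  0]
  spindle zmax 152.7
```

View pics/w8.png

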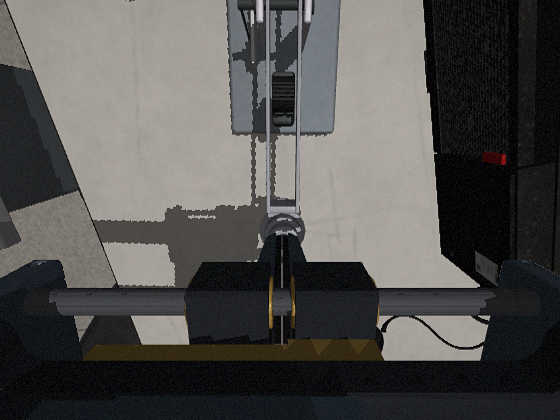

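The poise followed the finger. The pad is now at (284,100), about 34 mm out, and the beam still rests on its 0.10 stop. I press the pad again and draw it 25 mm further.

move_arm([
  [[0.42, 1.95, -0.5], 0, 1],
  [[0.42, 1.95, -1.6], 0, 1],
  [[0.42, 1.95, -2.0], 0, 1],
  [[0.42, 1.95, -2.0], 0, 1],
  [[0.42, 1.95, -1.4], 0, 1],
])

```text
time_s: 26.4
ee_pos: [558.2, -56.8, 136.0]
ee_rot: [-179.9, 0.0, 78.4]
force: [0.7, -0.2, 0.2]
gripper_width: 0.7
gripper_force: 0.0
```

move_arm([
  [[0, 0, -0.2], 0, 1],
  [[0, 0, -0.2], 0, 1],
  [[0, 0, -0.15], 0, 1],
  [[0, 0, -0.15], 0, 1],
  [[0, 0, -0.15], 0, 1],
])

```text
time_s: 26.9
ee_pos: [559.0, -58.6, 129.5]
ee_rot: [179.9, 0.0, 78.4]
force: [-0.2, -0.5, 3.0]
gripper_width: 0.4
gripper_force: 1.4
```

move_arm([
  [[0, 0, -0.2], 0, 1],
  [[0, 0, -0.2], 0, 1],
  [[0, 0, -0.2], 0, 1],
  [[0, 0, -0.15], 0, 1],
  [[0, 0, -0.15], 0, 1],
])

```text
time_s: 27.4
ee_pos: [558.8, -57.7, 119.6]
ee_rot: [180.0, 0.0, 78.4]
force: [-0.1, -2.2, 2.0]
gripper_width: 0.6
gripper_force: 1.3
```

move_arm([
  [[0, 0, -0.1], 0, 1],
  [[-0.02, -0.1, -0.1], 0, 1],
  [[-0.04, -0.2, -0.06], 0, 1],
  [[-0.04, -0.2, -0.04], 0, 1],
  [[-0.04, -0.2, -0.02], 0, 1],
])

```text
time_s: 27.9
ee_pos: [557.1, -64.5, 116.4]
ee_rot: [-180.0, -0.0, 78.4]
force: [1.1, 1.3, 2.3]
gripper_width: 0.4
gripper_force: 0.9
```

move_arm([
  [[-0.04, -0.2, -0.03], 0, 1],
  [[-0.04, -0.2, -0.02], 0, 1],
  [[-0.04, -0.2, -0.02], 0, 1],
  [[-0.04, -0.2, -0.02], 0, 1],
  [[-0.04, -0.2, -0.02], 0, 1],
])

```text
time_s: 28.4
ee_pos: [555.0, -74.7, 115.3]
ee_rot: [-180.0, 0.0, 78.4]
force: [-0.2, 1.9, 1.9]
gripper_width: 0.2
gripper_force: 0.9
```

move_arm([
  [[-0.04, -0.2, -0.02], 0, 1],
  [[-0.04, -0.2, -0.02], 0, 1],
  [[-0.04, -0.2, -0.02], 0, 1],
  [[-0.02, -0.1, -0.01], 0, 1],
  [[0, 0, 0.2], 0, 1],
])

```text
time_s: 28.9
ee_pos: [553.7, -82.0, 116.4]
ee_rot: [-180.0, 0.0, 78.4]
force: [0.9, 0.7, -0.1]
gripper_width: 0.8
gripper_force: 0.0
```

move_arm([
  [[0, 0, 0.4], 0, 1],
  [[0, 0, 1.0], 0, 1],
  [[0, 0, 3], 0, 1],
  [[-0.6, -3, 4], 0, 1],
  [[-0.7, -3, 1.5], 0, 1],
])

```text
time_s: 29.4
ee_pos: [542.9, -142.1, 220.1]
ee_rot: [179.6, 0.0, 78.6]
force: [0.3, -0.1, 0.3]
gripper_width: 0.3
gripper_force: 0.0
```

move_arm([
  [[-0.3, -1.4, 0], 0, 1],
  [[0, 0, 0], 0, 1],
  [[0, 0, 0], 0, 1],
  [[0, 0, 0], 0, 1],
  [[0, 0, 0], 0, 1],
])

```text
time_s: 29.9
ee_pos: [537.7, -154.3, 214.4]
ee_rot: [-179.9, -0.0, 78.5]
force: [0.6, 0.4, 0.2]
gripper_width: 0.5
gripper_force: 0.0
```

move_arm([
  [[0, 0, 0], 0, 1],
  [[0, 0, 0], 0, 1],
  [[0, 0, 0], 0, 1],
  [[0, 0, 0], 0, 1],
  [[0, 0, 0], 0, 1],
])

```text
time_s: 30.4
ee_pos: [537.9, -155.4, 215.5]
ee_rot: [180.0, -0.0, 78.4]
force: [-0.0, 0.8, 0.5]
gripper_width: 0.6
gripper_force: 0.0
```

```bash
python3 g.py w9
```

```text
30.55 [ 537.9 -155.4  215.5]
wrist thumb_pad [283.2 117.3] 0.56 [555.8 -72.9 132.7]
wrist spindle_tip [280.1 242.5] 0.87 [ 539.7 -141.3  225.6]
  rail (-150, -115) n 279 z-per-s tilt 0.124
  mid pts 787 [  0   0  29 178 204 219 153   4   0   0   0   0]
  spindle zmax 152.1
scene thumb_pad [319.1 157.8] 0.56 [546.3 -73.9 131.8]
scene spindle_tip [355.3 139.2] 0.92 [ 595.1 -230.8   70.2]
  rail (-150, -115) n 61 z-per-s tilt 0.107
  rail (60, 140) n 143 z-per-s tilt 0.086
  mid pts 59 [ 1  0  1  1 11 16 24  2  1  0  2  0]
  spindle zmax 152.0
side thumb_pad [276.7 177.7] 0.42 [558.2 -72.6 134.7]
side spindle_tip [291.9 162.8] 0.69 [ 618.8 -571.7   34.3]
  rail (-150, -115) n 23 z-per-s tilt 0.124
  rail (60, 140) n 77 z-per-s tilt 0.074
  mid pts 34 [ 0  0  0  0  1  7 26  0  0  0  0  0]
  spindle zmax 153.5
```

move_arm([
  [[0.33, 1.54, -0.5], 0, 1],
  [[0.33, 1.54, -1.6], 0, 1],
  [[0.33, 1.54, -2.2], 0, 1],
  [[0.33, 1.54, -2.2], 0, 1],
  [[0.33, 1.52, -1.4], 0, 1],
])

```text
time_s: 31.35
ee_pos: [553.6, -76.7, 134.5]
ee_rot: [-179.9, -0.0, 78.5]
force: [-0.4, -0.2, 0.7]
gripper_width: 0.9
gripper_force: 0.0
```

move_arm([
  [[0, 0, -0.2], 0, 1],
  [[0, 0, -0.2], 0, 1],
  [[0, 0, -0.2], 0, 1],
  [[0, 0, -0.2], 0, 1],
  [[0, 0, -0.2], 0, 1],
])

```text
time_s: 31.85
ee_pos: [554.8, -79.3, 127.1]
ee_rot: [179.9, 0.0, 78.4]
force: [0.3, -0.0, 0.2]
gripper_width: 0.3
gripper_force: 0.2
```

move_arm([
  [[0, 0, -0.2], 0, 1],
  [[0, 0, -0.2], 0, 1],
  [[0, 0, -0.2], 0, 1],
  [[0, 0, -0.2], 0, 1],
  [[0, 0, -0.15], 0, 1],
])

```text
time_s: 32.35
ee_pos: [554.4, -78.6, 116.7]
ee_rot: [180.0, 0.0, 78.4]
force: [-0.1, -0.7, 1.6]
gripper_width: 0.1
gripper_force: 0.5
```

move_arm([
  [[0, 0, -0.1], 0, 1],
  [[0, 0, -0.1], 0, 1],
  [[0, 0, -0.1], 0, 1],
  [[0, 0, 0], 0, 1],
])

```text
time_s: 32.75
ee_pos: [554.4, -78.6, 114.1]
ee_rot: [180.0, -0.0, 78.4]
force: [-1.3, -0.8, 2.1]
gripper_width: 0.6
gripper_force: 1.5
```

Now 1 mm lower, then draw 27 mm.

move_arm([
  [[0, 0, -0.05], 0, 1],
  [[-0.02, -0.1, -0.04], 0, 1],
  [[-0.04, -0.2, -0.03], 0, 1],
  [[-0.04, -0.2, -0.02], 0, 1],
  [[-0.04, -0.2, -0.02], 0, 1],
])

```text
time_s: 33.25
ee_pos: [553.0, -85.6, 112.5]
ee_rot: [180.0, -0.0, 78.4]
force: [-1.2, 1.9, 5.6]
gripper_width: 0.3
gripper_force: 2.5
```

move_arm([
  [[-0.04, -0.2, -0.02], 0, 1],
  [[-0.04, -0.2, -0.02], 0, 1],
  [[-0.04, -0.2, -0.02], 0, 1],
  [[-0.04, -0.2, -0.02], 0, 1],
  [[-0.04, -0.2, -0.02], 0, 1],
])

```text
time_s: 33.75
ee_pos: [550.9, -95.7, 111.5]
ee_rot: [-180.0, -0.0, 78.4]
force: [-1.2, 0.5, 5.2]
gripper_width: 0.5
gripper_force: 2.6
```

move_arm([
  [[-0.04, -0.2, -0.02], 0, 1],
  [[-0.04, -0.2, -0.02], 0, 1],
  [[-0.04, -0.2, -0.02], 0, 1],
  [[-0.04, -0.2, -0.02], 0, 1],
  [[-0.04, -0.2, -0.02], 0, 1],
])

```text
time_s: 34.25
ee_pos: [548.8, -105.7, 110.4]
ee_rot: [-180.0, -0.0, 78.4]
force: [-1.8, 1.7, 5.2]
gripper_width: 0.7
gripper_force: 2.6
```

move_arm([
  [[0, 0, 0.2], 0, 1],
  [[0, 0, 0.2], 0, 1],
  [[0, 0, 0.3], 0, 1],
  [[0, 0, 0.5], 0, 1],
  [[0, 0, 1.0], 0, 1],
])

```text
time_s: 34.75
ee_pos: [548.5, -105.4, 132.1]
ee_rot: [-179.9, 0.0, 78.5]
force: [-0.4, 0.0, 0.2]
gripper_width: 0.1
gripper_force: 0.0
```

move_arm([
  [[0, 0, 3], 0, 1],
  [[-0.3, -1.5, 3.5], 0, 1],
  [[-0.6, -2.5, 2], 0, 1],
  [[0, 0, 0], 0, 1],
  [[0, 0, 0], 0, 1],
])

```text
time_s: 35.25
ee_pos: [540.0, -145.6, 217.9]
ee_rot: [179.9, -0.0, 78.4]
force: [-0.0, 0.2, -0.7]
gripper_width: 0.3
gripper_force: 0.0
```

move_arm([
  [[0, 0, 0], 0, 1],
  [[0, 0, 0], 0, 1],
  [[0, 0, 0], 0, 1],
  [[0, 0, 0], 0, 1],
  [[0, 0, 0], 0, 1],
])

```text
time_s: 35.75
ee_pos: [540.0, -145.3, 217.0]
ee_rot: [-180.0, -0.0, 78.5]
force: [0.4, -0.2, -0.4]
gripper_width: 0.7
gripper_force: 0.0
```

```bash
python3 g.py w10
```

```text
35.9 [ 540.  -145.5  217.3]
wrist thumb_pad [281.8 167.6] 0.56 [ 548.5 -103.2  124.9]
wrist spindle_tip [280.3 250. ] 0.88 [ 541.9 -131.3  237.9]
  rail (-150, -115) n 269 z-per-s tilt 0.085
  mid pts 525 [ 15 144 183 183   0   0   0   0   0   0   0   0]
  spindle zmax 136.1
scene thumb_pad [331.5 149.7] 0.63 [ 650.  -200.8   -0.2]
scene spindle_tip [354.9 142.4] 0.6 [ 639.4 -276.9   -3. ]
  rail (-150, -115) n 61 z-per-s tilt 0.043
  rail (60, 140) n 155 z-per-s tilt -0.004
  mid pts 56 [ 0  9 16 23  1  3  1  0  0  2  1  0]
  spindle zmax 134.6
side thumb_pad [283.  177.4] 0.57 [ 552.3 -131.2  117.4]
side spindle_tip [292.2 166.1] 0.74 [ 616.7 -569.3   21. ]
  rail (-150, -115) n 17 z-per-s tilt 0.049
  rail (60, 140) n 76 z-per-s tilt -0.015
  mid pts 30 [ 0  1  6 18  5  0  0  0  0  0  0  0]
  spindle zmax 138.1
```

move_arm([
  [[0, 0, 0], 0, 1],
  [[0, 0, 0], 0, 1],
  [[0, 0, 0], 0, 1],
  [[0, 0, 0], 0, 1],
  [[0, 0, 0], 0, 1],
])

```text
time_s: 36.7
ee_pos: [540.0, -145.6, 217.3]
ee_rot: [180.0, 0.0, 78.4]
force: [0.7, -0.6, -0.9]
gripper_width: 0.3
gripper_force: 0.0
```

```bash
cat > t.py <<'E'
from h import *
# tilt from rails: z = z0 - tilt*s fitted jointly over both rail lengths, top surface
for nm in("wrist","scene","side","scene","side"):
    pp=env.grab_frame(nm);P=grid(pp).reshape(-1,3);P=P[~np.isnan(P[:,0])]
    d=P[:,:2]-[573.2,11.5];S=d@[.204,.979];N=d@[.979,-.204]
    q=(S>-155)&(S<145)&(abs(S)>35)&(abs(abs(N)-12)<3.5)&(P[:,2]>85)&(P[:,2]<150)
    k=np.polyfit(S[q],P[q,2],1)
    for i in range(6):
        r=P[q,2]-np.polyval(k,S[q]);m=(r>-3)&(r<4);k=np.polyfit(S[q][m],P[q,2][m],1)
    g=(np.hypot(P[:,0]-533.5,P[:,1]+174)<22)&(P[:,2]>85)&(P[:,2]<165)
    print(nm,env.state()["time_s"],"tilt %.4f z0 %.1f n %d S %.0f..%.0f spindle top %.1f"%(-k[0],k[1],m.sum(),S[q][m].min(),S[q][m].max(),np.percentile(P[g,2],99)))
    for s in (-150,-130,130,160):
        b=q&(abs(S-s)<12)
        if b.sum()>3: print("   s",s,b.sum(),"z p70 %.1f"%np.percentile(P[b,2],70))
    save(pp,"fin_"+nm)
a=cv2.imread('pics/fin_scene.png')[120:240,200:380];cv2.imwrite('pics/fin_c.png',cv2.resize(a,(780,520),interpolation=cv2.INTER_CUBIC))
E
python3 t.py
```

```text
wrist 36.75 tilt 0.0042 z0 116.7 n 1005 S -154..-35 spindle top 134.4
   s -150 139 z p70 117.6
   s -130 203 z p70 117.6
scene 36.8 tilt -0.0255 z0 113.1 n 144 S -155..143 spindle top 133.9
   s -150 25 z p70 115.4
   s -130 54 z p70 114.5
   s 130 41 z p70 114.4
side 36.85 tilt -0.0142 z0 114.7 n 131 S -154..145 spindle top 135.6
   s -150 15 z p70 116.2
   s -130 28 z p70 114.8
   s 130 28 z p70 116.2
scene 36.9 tilt -0.0175 z0 113.2 n 150 S -149..145 spindle top 134.3
   s -150 16 z p70 115.7
   s -130 51 z p70 115.6
   s 130 41 z p70 114.6
side 36.95 tilt -0.0193 z0 113.2 n 123 S -152..144 spindle top 136.0
   s -150 11 z p70 118.6
   s -130 24 z p70 113.2
   s 130 32 z p70 115.2
```

View pics/fin_c.png

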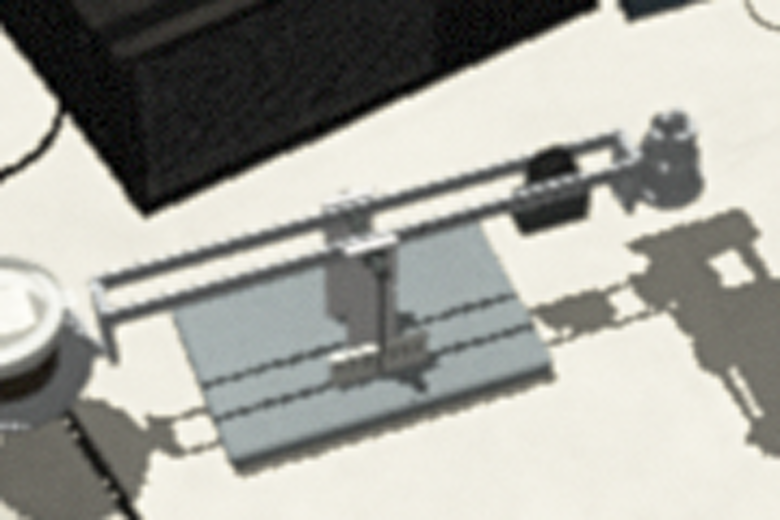

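The pointer at (380,365) hangs at the middle of its plate. All three cameras put the spindle top about 18 mm below its starting height, so the beam is level to about 0.01 rad. Handing in.

```bash
python3 -c "
from workcell import env
print(env.job_done())"
```

```text
the job is handed in; nothing more can be done
None
```

I handed the job in at about 37 s: both ring weights sit stacked on the spindle, the poise is about 86 mm out, and the beam floats level to about 0.01 rad by the cameras; the judge's result was not shown.

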